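# Do up the last quarter-turn stud on the dust extractor's filter cover

## Task

The filter cover of the bench dust extractor is back in place, but one of its two slotted brass studs is still undone: it stands proud and its slot runs left to right instead of front to back. Take the red flat-bladed key from the tool block, set its blade in that slot, press the stud in and give it a quarter turn clockwise until it springs up into its catch, without forcing it; leave the other stud done up. Then stand the key back in its pocket in the tool block, fully home, let go, and leave everything else where it stands.

Things in the scene. Friction and masses are not known exactly. Their poses are not given: they have to be found in the camera images.
- extractor: low grey-white bench dust extractor, 240 (x) by 300 (y) by 130 mm, fixed; origin at the centre of its underside, front (dial, switch) facing -x. On top lies a grey filter cover, its face 134 mm above the origin, with two slotted brass studs 60 mm in front of the centre, 85 mm to its left (+y) and right (-y); which one is undone varies. The cover's far edge is held under two lips.
- stud_boss: dark round boss 40 mm across, 5.5 mm tall, of the undone stud: origin on the stud's axis at the cover's face, axes as the extractor's. In it the brass stud, 24 mm across, stands on a spring, its top 14.5 mm above the cover while proud; it can only sink and turn. The key must never bear on boss and stud with over 18 N in all, pressing and turning together.
- stud (a joint): how far the undone stud is pressed in, m (0 = proud). Spring: 3.5 N at first, 0.4 N more per mm. Below, a ledge stops its cross pin: it turns only when pressed past it. That depth varies, 3.5 to 8 mm; 1.5 mm deeper it meets a hard bottom, and binds if driven on it. Less deep it turns 0.1 rad at most. At a quarter turn, let up, the pin springs up 2 mm into the catch and stays, 1 to 6 mm in.
- stud_turn (a joint): turn of the undone stud, rad: starts at 0 to 0.07 (slot along the extractor's y, left to right), grows clockwise seen from above to a hard stop at 1.65; a quarter turn (slot along x, front to back), 1.49 to 1.65, takes it to its catch; let up before that it may not be caught. Slot: through the head's centre, 4 mm wide, 4.5 mm deep, open at both ends. Pressed past the ledge it turns with 0.02 Nm.
- done_stud_boss: the boss of the other stud, which is done up: slot front to back, head 9.5 mm above the cover; same sizes and origin as stud_boss
- done_stud_turn (a joint): turn of the stud that is done up: 1.57 rad; it must stay so
- block: slate-grey tool block fixed to the table, 70 mm (x) by 160 mm (y) by 50 mm tall, origin at the centre of its underside; the key stands in the pocket at its +y end, a wax knife in a round hole at its -y end, 90 mm apart
- pocket (a point): centre of the mouth of the key's pocket, on the block's top face, 45 mm from the block's centre along +y, axes as the block's. The pocket is 14 mm along x by 21 mm along y and 44 mm deep.
- key: the key, 90 mm long, 70 g, blade down in its pocket; origin at the middle of the blade's lower edge, z up along the key. Blade 16 wide (y) by 2.5 thick (x) by 10 mm; steel shank 9 mm thick up to z = 40 mm; red flat handle 12 (x) by 34 (y) by 50 mm, z = 40 to 90 mm. Home, the handle's lower face rests on the block and the origin is 40 mm below the pocket's mouth.
- key_grip (a point): a good place to take the key: on its axis, in the flat handle, 70 mm above the blade's lower edge (30 mm above the block's top when home); close the fingers along x, on the handle's 12 mm thickness, and hold firmly: pushed sideways along y at the blade, the key can swing between the fingers
- wax_knife: wax knife with a dark wooden handle 17 mm thick, standing in the block beside the key, its top 75 mm above the block; leave alone
- brush: dust brush 160 mm long lying across the extractor's top near its back; leave alone
- jar: amber glass jar, 60 mm across, 75 mm tall; leave alone
- spray: white bottle with a blue cap, 58 mm across, 170 mm tall; leave alone
- model: cream plaster model of a dental arch, 60 by 72 by 34 mm; leave alone
- bowl: green mixing bowl, 110 mm across, 65 mm tall; leave alone
- cartridge: spare filter cartridge, white pleats between blue end caps, 68 mm across, 66 mm tall; leave alone
Not all that is in view belongs to the job. Of the things that look like the key, the smaller one is meant.

How it is judged:
By the outcome, as a careful person would: the job done as asked, in the order asked, and still so for the second after the job is handed in, with the robot touching nothing.
It also fails if it takes over 72 s, if anything falls off the work surface, if the arm or the gripper's body presses on something with over 40 N, if the wrist force passes 120 N, or if a joint passes its speed limit or range.

## Robot

A 6-joint arm with a two-finger parallel gripper is mounted at the origin on the work surface. World frame = base frame: x ahead of the robot, y to its left, z up, the work surface at z = 0. Lengths are in mm, angles in rad, forces in N, time in s.
With the tool pointing down it reaches from about 275 to 1000 mm from the base axis. Payload 8.4 kg.
Tool frame: the origin (TCP) lies at the very end of the fingers, on their centre line; the grasp point (between the pads) lies r.hold_point_z behind it (r.hold_point_z is the distance from the TCP to the grasp point, in mm); x points along the fingers, z is the direction in which the jaws open and shut, and the axes are right-handed (so a half turn about x gives the same grasp; the last joint's range is limited). The gripper opens to 85 mm and grips with 20 to 120 N. Pads are 22 mm wide; open, the fingers measure 114 mm over their backs; the gripper's body (76 mm by 85 mm) begins 54 mm behind the grasp point. The pads swing forward as they close: fully open they stand 13 mm farther back than shut.
Start: joints at [1.281, 0.353, 1.633, -0, 1.155, -0.002], TCP at [177.401, 599.297, 231.281] pointing down, gripper open.
Joint ranges: [-2.63, 2.63], [-0.92, 2.1], [0.06, 2.66], [-1.3, 4.44], [0, 2.69], [-3.02, 3.02]. Speed limits (rad/s): [2.22, 2.22, 2.79, 3.14, 3.14, 3.14].

## Interface

Orientations are given as [roll, pitch, yaw] about the fixed x, y, z axes, in that order (R = Rz(yaw) Ry(pitch) Rx(roll)).
In Python, from rig import r gives the robot as it stands.
- The arm moves only by the tool jog_arm, never from a script. Its argument "series" is a list of rows, each a list of 7 numbers: the turn, a rotation vector about the tool's x, y, z in degrees, then the shift along the tool's x, y, z in cm, then the opening, from 0 (shut) to 1 (fully open). In form: [[wx, wy, wz, tx, ty, tz, fingers], ...]. A call has 1 to 20 rows; each row shifts and turns the commanded pose from where the row before left it, along the tool's axes as they then stand; what a row does not reach is not made up. A row lasts 1/10 s, in which the tool goes at most 50 mm and 8.59 degrees, less where a joint would pass 70% of its speed; a pose out of reach is approached as far as the arm can. A call with a gripper value outside its range is refused whole. The fingers move at their own pace and stop on an object; "force" is the grip in N (left out, the last holds). Time passes only in rows, so rows that do not move let the fingers close. It gives the time, the measured TCP pose, the force and the opening at its end, in the units of the state.
- r.sense(): the state, without advancing time (a new reading comes with each control period).
- r.grab_frame(name): name is "scene" or "top"; returns (picture, depth): 400x640x3 uint8, red, green, blue; 400x640 float32, mm along the optical axis (not along the pixel's ray), 0 where there is no reading.
- r.get_calibration(name): a dict with "mtx" (3x3 intrinsics, pixels), "position" and "rotation" of the camera in the world. Camera axes: x right, y down, z forward; pixel columns grow to the right and rows downward; lengths in mm; the calibration is good to about 2 mm. A picture is of the moment at which its call begins. get_calibration takes no time and is no camera call.
- r.sign_off(): hands the job in, once; it reports no verdict.
The state is a dict: "clock": time; "qpos": joint angles; "qvel": joint speeds; "joint_efforts": joint torques, N m; "eef_pos": TCP position; "tcp_rot": TCP orientation; "contact_force": force on the tool from outside, world axes, zero at the start; "wrist_torque": the same for the moment, N m; "opening": opening from 0.0 (shut) to 1.0 (fully open).
Only numpy, scipy, OpenCV 4.12 (cv2) and the standard library are available. Lean on these libraries where they do the work, as an engineer would, in place of code of your own. Each camera call takes 0.05 s, during which the arm holds its last target.

## Working session

There is one attempt and no reset: what is moved stays moved. The work goes in short steps, Python scripts to look and compute and a tool call to move; the robot and the scene stay as the last step left them, time stands still between calls to the robot, and variables do not carry over. Pictures are saved under pics/ and viewed, and the job is handed in when it is done.

Besides the shell and the picture viewer there is one more tool, called after "Emit:" in YAML: its name, and indented under it one key for each argument. jog_arm: Moves the arm, as the interface text tells. Its arguments: {"type":"object","properties":{"series":{"type":"array"},"force":{"type":"number"}},"required":["series"]}

```bash
ls; mkdir -p pics; cat > h.py <<'E'
from rig import r
import numpy as np, cv2
def save(n,img): cv2.imwrite('pics/'+n,cv2.cvtColor(img,cv2.COLOR_RGB2BGR))
E
python3 - <<'E'
from h import *
print(r.sense(), r.hold_point_z)
for n in("scene","top"):
    p,d=r.grab_frame(n); save(n+'0.png',p); np.savez(n+'0.npz',p=p,d=d)
    c=r.get_calibration(n); print(n,c)
E
```

```text
pics
{'clock': 0.0, 'qpos': array([ 1.28059643e+00,  3.53666850e-01,  1.63413225e+00, -2.93152261e-05,
        1.15516998e+00, -2.39202450e-03]), 'qvel': array([ 0.00052616, -0.00169273, -0.00104107, -0.00019481, -0.0001945 ,
        0.00109331]), 'joint_efforts': array([-3.33296164e-03, -6.05252624e+01, -3.42075992e+01, -2.09938039e-04,
        9.33197007e-03,  4.24349673e-05]), 'eef_pos': array([177.27753444, 598.84506247, 230.55079279]), 'tcp_rot': array([-3.1245142 ,  1.56941964, -1.84151389]), 'contact_force': array([ 0.54368062, -0.25486435, -0.40069662]), 'wrist_torque': array([0.00057089, 0.00938734, 0.01788642]), 'opening': 0.9969910850795213} 18.700000000000003
scene {'mtx': array([[472.56848061,   0.        , 312.46924353],
       [  0.        , 472.56848061, 195.14395705],
       [  0.        ,   0.        ,   1.        ]]), 'position': array([1735.44129119, -686.33219021, 1041.31156725]), 'rotation': array([-2.17023728, -0.02123015,  1.05768278])}
top {'mtx': array([[403.02776569,   0.        , 318.92183794],
       [  0.        , 403.02776569, 204.30351683],
       [  0.        ,   0.        ,   1.        ]]), 'position': array([ 366.35724229,    8.12354429, 1265.18335918]), 'rotation': array([-2.98704573, -0.02462647, -1.57154563])}
```

View pics/scene0.png

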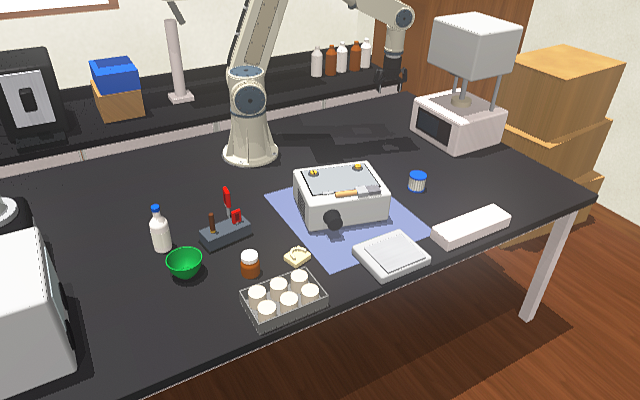

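View pics/top0.png

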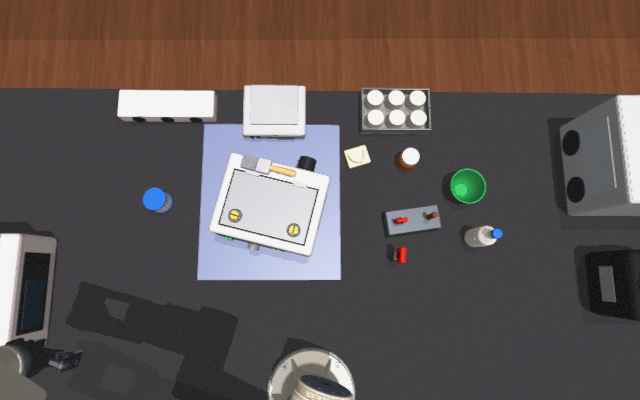

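```bash
python3 - <<'E'
from h import *
s=np.load('scene0.npz')['p'];t=np.load('top0.npz')['p']
a=cv2.resize(s[170:260,180:280],None,fx=6,fy=6,interpolation=2)
b=cv2.resize(t[190:280,370:450],None,fx=6,fy=6,interpolation=2)
c=cv2.resize(t[145:260,200:335],None,fx=5,fy=5,interpolation=2)
save('a.png',a);save('b.png',b);save('c.png',c)
E
```

```text
(no output)
```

View pics/a.png

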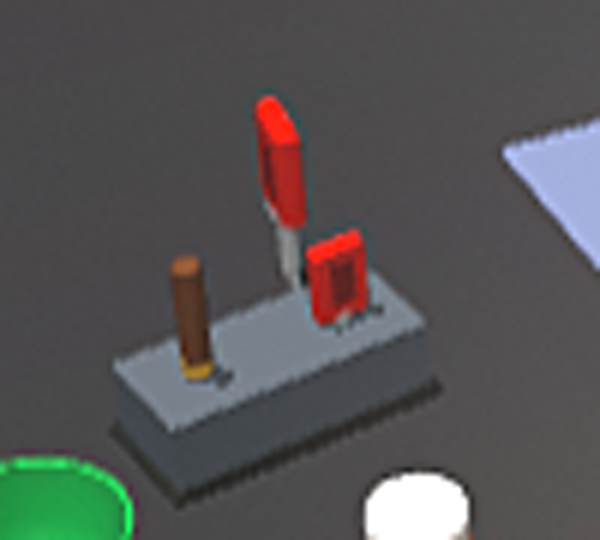

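View pics/b.png

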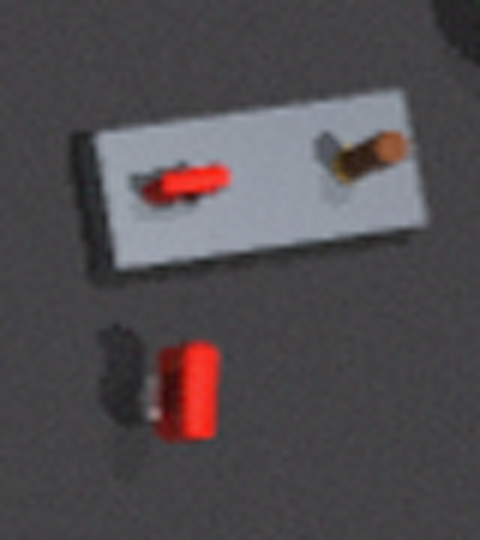

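View pics/c.png

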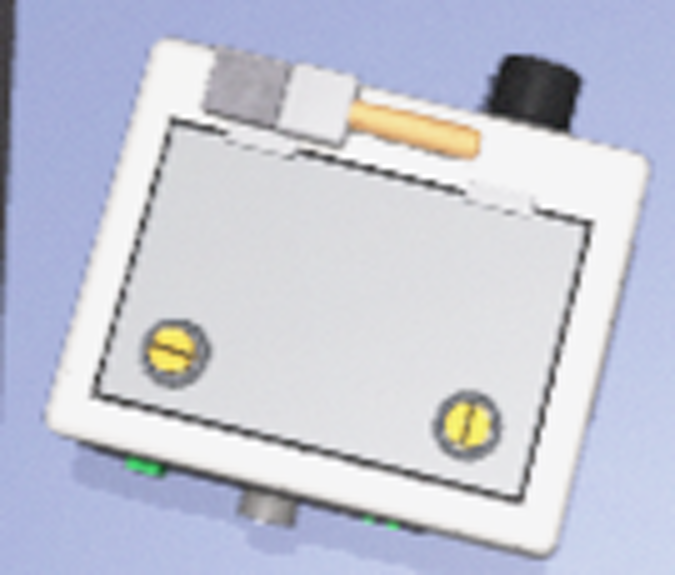

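```bash
cat >> h.py <<'E'
from scipy.spatial.transform import Rotation as Ro
np.set_printoptions(precision=3,suppress=True)
def cam(n):
    c=r.get_calibration(n); return c['mtx'],np.array(c['position']),Ro.from_euler('xyz',c['rotation']).as_matrix()
def ray(n,uv):
    K,p,R=cam(n); uv=np.atleast_2d(uv).astype(float)
    d=np.c_[(uv-K[[0,1],[2,2]])/K[[0,1],[0,1]],np.ones(len(uv))]@R.T
    return p,d
def onz(n,uv,z):
    p,d=ray(n,uv); return p+d*((z-p[2])/d[:,2])[:,None]
def proj(n,P):
    K,p,R=cam(n); q=(np.atleast_2d(P)-p)@R; return (q/q[:,2:])[:,:2]@np.array([[K[0,0],0],[0,K[1,1]]])+K[:2,2]
def cloud(n,d):
    K,p,R=cam(n); v,u=np.mgrid[:d.shape[0],:d.shape[1]]
    X=np.stack([(u-K[0,2])/K[0,0]*d,(v-K[1,2])/K[1,1]*d,d],-1)@R.T+p
    X[d==0]=np.nan; return X
E
python3 - <<'E'
from h import *
s=r.sense(); print(Ro.from_euler('xyz',s['tcp_rot']).as_matrix())
T=np.load('top0.npz');S=np.load('scene0.npz')
X=cloud('top',T['d']);Y=cloud('scene',S['d'])
for uv in[(450,300),(300,330),(560,150),(400,170)]: print(uv,X[uv[1],uv[0]])
print('scene',Y[300,380],Y[190,150])
def red(p):
    p=p.astype(int); return ((p[...,0]>120)&(p[...,1]<80)&(p[...,2]<80)).astype(np.uint8)
for n,P,C in(('top',T['p'],X),('scene',S['p'],Y)):
    k,l,st,ce=cv2.connectedComponentsWithStats(red(P))
    for i in range(1,k):
        if st[i,4]>10:
            pts=C[l==i]; print(n,st[i],ce[i],np.nanmedian(pts,0),np.nanmin(pts,0),np.nanmax(pts,0))
p=T['p'].astype(int)
br=((p[...,0]>180)&(p[...,2]<110)&(p[...,1]>140)).astype(np.uint8)
k,l,st,ce=cv2.connectedComponentsWithStats(br)
for i in range(1,k):
    if st[i,4]>10: print('brass',st[i],ce[i],np.nanmedian(X[l==i],0))
p=S['p'].astype(int)
br=((p[...,0]>150)&(p[...,2]<100)&(p[...,1]>110)).astype(np.uint8)
k,l,st,ce=cv2.connectedComponentsWithStats(br)
for i in range(1,k):
    if st[i,4]>5: print('brass scene',st[i],ce[i],np.nanmedian(Y[l==i],0))
# white extractor top
m=((np.abs(X[...,2]-132)<12)).astype(np.uint8); m[:,:180]=0;m[:,360:]=0;m[:120]=0;m[280:]=0
cs=max(cv2.findContours(m,0,1)[0],key=cv2.contourArea); rc=cv2.minAreaRect(cs);print('ext',rc, np.c_[onz('top',cv2.boxPoints(rc),130)])
print('ztop',np.nanmedian(X[...,2][m>0]))
m=((np.abs(X[...,2]-50)<10)).astype(np.uint8); m[:,:370]=0;m[:,455:]=0;m[:190]=0;m[:]=m
cs=max(cv2.findContours(m,0,1)[0],key=cv2.contourArea); rc=cv2.minAreaRect(cs);print('block',rc,onz('top',cv2.boxPoints(rc),50))
E
```

```text
[[-0.    -0.959  0.284]
 [-0.001  0.284  0.959]
 [-1.     0.    -0.001]]
(450, 300) [ 265.415 -428.729   -2.222]
(300, 330) [178.09   34.417  -0.713]
(560, 150) [ 747.64  -819.394   -1.751]
(400, 170) [ 677.575 -286.653   -3.6  ]
scene [ 455.905  472.561 -747.403] [  96.772 -466.401    3.104]
top [ 20  39  28  49 599] [35.634 62.437] [1438.7   1450.509 -750.267] [1290.176 1387.85  -767.451] [1565.503 1510.806 -732.676]
top [101  39  27  50 665] [112.98   63.982] [1427.124 1046.008 -750.621] [1288.903  965.783 -767.663] [1571.032 1102.463 -732.666]
top [150  39  27  50 746] [163.937  64.177] [1424.663  777.563 -750.831] [1290.533  711.065 -766.982] [1573.965  857.963 -734.552]
top [ 191   39   50   51 1323] [215.071  64.108] [1434.116  517.567 -750.695] [1291.258  379.834 -767.143] [1581.496  644.687 -732.04 ]
top [245  39  28  45 610] [260.58   60.654] [1458.593  264.999 -750.67 ] [1328.934  205.48  -770.294] [1582.271  357.163 -726.362]
top [ 275   39   62   52 1591] [306.591  63.891] [1437.687   21.12  -751.482] [1293.759 -134.961 -771.028] [1590.602  192.199 -728.309]
top [338  38
[... 8634 characters left out ...]
861]
brass scene [310 171   7   4  19] [312.842 172.263] [473.937  46.988 143.765]
brass scene [573 170  29  14 160] [587.469 176.806] [ 478.525 1938.329 -416.767]
brass scene [344 195   6   1   6] [346.5 195. ] [649.379  79.213 141.822]
ext ((268.82354736328125, 203.20590209960938), (105.50299072265625, 83.4322509765625), 14.03624439239502) [[466.866 292.455 130.   ]
 [701.757 243.983 130.   ]
 [627.37  -52.349 130.   ]
 [395.67    5.4   130.   ]]
ztop 132.208946515535
block ((412.3699951171875, 219.58999633789062), (23.05168342590332, 52.8915901184082), 81.8698959350586) [[ 532.769 -222.574   50.   ]
 [ 556.4   -384.871   50.   ]
 [ 486.025 -391.635   50.   ]
 [ 463.024 -230.685   50.   ]]
```

```bash
cat > stud.py <<'E'
from h import *
def fit(n,box,zb,show=None,img=None):
    x0,y0,x1,y1=box
    g=img if img is not None else np.load(n+'0.npz')['p']
    c=cv2.resize(g[y0:y1,x0:x1],None,fx=8,fy=8,interpolation=cv2.INTER_CUBIC)
    hsv=cv2.cvtColor(c,cv2.COLOR_RGB2HSV)
    br=((hsv[...,1]>110)&(hsv[...,0]>15)&(hsv[...,0]<35)&(hsv[...,2]>60)).astype(np.uint8)
    br=cv2.morphologyEx(br,cv2.MORPH_CLOSE,np.ones((17,17)))
    dk=(c.max(-1)<150).astype(np.uint8)|br
    dk=cv2.morphologyEx(dk,cv2.MORPH_OPEN,np.ones((13,13)))
    out=[]
    for m,z in((br,zb),(dk,139.5)):
        cs=max(cv2.findContours(m,0,1)[0],key=cv2.contourArea)
        h=cv2.convexHull(cs); e=cv2.fitEllipse(h); cv2.ellipse(c,e,(255,0,255) ,1)
        uv=(np.array(e[0])+.5)/8-.5+[x0,y0]; P=onz(n,uv,z)[0]
        out.append(P); print(n,uv,e[1][0]/8,e[1][1]/8,P)
    if show: save(show,c)
    return out
if __name__=='__main__':
    fit('top',(218,200,250,232),148.5,'s1.png'); fit('top',(277,214,309,246),143.5,'s2.png')
    fit('scene',(345,154,370,178),148.5,'s3.png'); fit('scene',(300,160,325,184),143.5,'s4.png')
    a=[cv2.resize(cv2.imread(f'pics/s{i}.png'),(256,256)) for i in(1,2,3,4)]; cv2.imwrite('pics/s.png',np.hstack([np.hstack(a[:2]),np.hstack(a[2:])])[:, :1024] if 0 else np.vstack([np.hstack(a[:2]),np.hstack(a[2:])]))
E
python3 stud.py
```

```text
top [233.855 214.654] 8.393864631652832 9.02021598815918 [510.512 217.005 148.5  ]
top [234.631 215.894] 8.997145652770996 11.724526405334473 [508.181 216.416 139.5  ]
top [292.949 229.527] 8.113203048706055 8.69135570526123 [469.795  52.797 143.5  ]
top [292.865 229.517] 8.004899978637695 8.557107925415039 [470.189  53.191 139.5  ]
scene [357.343 165.977] 5.247938632965088 6.39285135269165 [516.628 212.613 148.5  ]
scene [351.107 157.967] 8.91081428527832 145.89907836914062 [443.292 233.905 139.5  ]
scene [312.978 171.996] 4.41075325012207 7.071954727172852 [470.999  50.125 143.5  ]
scene [301.46  163.589] 8.280928611755371 60.03181457519531 [393.115  44.638 139.5  ]
```

View pics/s.png

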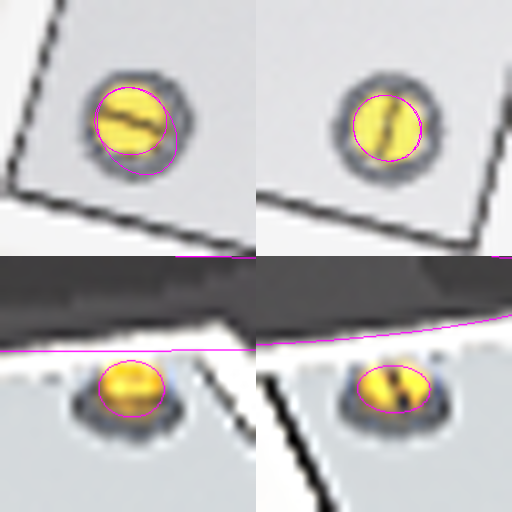

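Emit:
jog_arm:
  series:
    - [8.16, 0, 0, 0, 0, 0, 0.5]
    - [8.16, 0, 0, 0, 0, 0, 0.5]
    - [8.16, 0, 0, 0, 0, 0, 0.5]
    - [8.16, 0, 0, 0, 0, 0, 0.5]
    - [8.16, 0, 0, 0, 0, 0, 0.5]
    - [8.16, 0, 0, 0, 0, 0, 0.5]
    - [8.16, 0, 0, 0, 0, 0, 0.5]
    - [8.16, 0, 0, 0, 0, 0, 0.5]
    - [0, 0, 0, 0, 0, 0, 0.5]
  force: 60

```text
clock: 1.0
eef_pos: [177.4, 599.1, 230.9]
tcp_rot: [-2.003, 1.57, -1.862]
contact_force: [0.2, -0.3, -0.4]
opening: 0.494
```

```bash
cat >> h.py <<'E'
def tool():
    s=r.sense(); return s,np.array(s['eef_pos']),Ro.from_euler('xyz',s['tcp_rot']).as_matrix()
def delta(target,yaw=None):
    s,p,R=tool(); d=(np.array(target)-p)@R/10
    y=np.degrees(np.arctan2(R[1,2],R[0,2]))
    print('t',round(s['clock'],2),'pos',p,'yaw %.2f'%y,'tilt',R[:,0],'need cm',d,'F',s['contact_force'],'T',s['wrist_torque'],'op %.3f'%s['opening'],'q',s['qpos'])
E
python3 -c "
from h import *
delta([503.1,-262.9,200])"
```

```text
t 1.0 pos [177.354 599.064 230.916] yaw 8.11 tilt [-0.    -0.001 -1.   ] need cm [  3.143 -89.927  20.095] F [ 0.226 -0.278 -0.441] T [-0.036 -0.013  0.016] op 0.494 q [1.281 0.353 1.634 0.    1.155 1.139]
```

Emit:
jog_arm:
  series:
    - [0, 0, 0, 0.16, -4.73, 1.057, 0.5]
    - [0, 0, 0, 0.16, -4.73, 1.057, 0.5]
    - [0, 0, 0, 0.16, -4.73, 1.057, 0.5]
    - [0, 0, 0, 0.16, -4.73, 1.057, 0.5]
    - [0, 0, 0, 0.16, -4.73, 1.057, 0.5]
    - [0, 0, 0, 0.16, -4.73, 1.057, 0.5]
    - [0, 0, 0, 0.16, -4.73, 1.057, 0.5]
    - [0, 0, 0, 0.16, -4.73, 1.057, 0.5]
    - [0, 0, 0, 0.16, -4.73, 1.057, 0.5]
    - [0, 0, 0, 0.16, -4.73, 1.057, 0.5]
    - [0, 0, 0, 0.16, -4.73, 1.057, 0.5]
    - [0, 0, 0, 0.16, -4.73, 1.057, 0.5]
    - [0, 0, 0, 0.16, -4.73, 1.057, 0.5]
    - [0, 0, 0, 0.16, -4.73, 1.057, 0.5]
    - [0, 0, 0, 0.16, -4.73, 1.057, 0.5]
    - [0, 0, 0, 0.16, -4.73, 1.057, 0.5]
    - [0, 0, 0, 0.16, -4.73, 1.057, 0.5]
    - [0, 0, 0, 0.16, -4.73, 1.057, 0.5]
    - [0, 0, 0, 0.16, -4.73, 1.057, 0.5]
    - [0, 0, 0, 0, 0, 0, 0.5]

```text
clock: 3.0
eef_pos: [506.6, -266.4, 200.5]
tcp_rot: [-1.07, 1.568, -0.925]
contact_force: [0.5, 0.8, -0.2]
opening: 0.502
```

```bash
python3 -c "
from h import *
delta([503.1,-262.9,61.3])
p,d=r.grab_frame('scene'); save('k1.png',cv2.resize(p[120:260,170:310],None,fx=4,fy=4))"
```

```text
t 3.0 pos [ 506.601 -266.425  200.523] yaw 8.33 tilt [ 0.002 -0.002 -1.   ] need cm [13.921  0.432 -0.313] F [ 0.517  0.779 -0.214] T [-0.056 -0.05   0.019] op 0.502 q [-0.486  0.303  1.78  -0.001  1.057 -0.631]
```

View pics/k1.png

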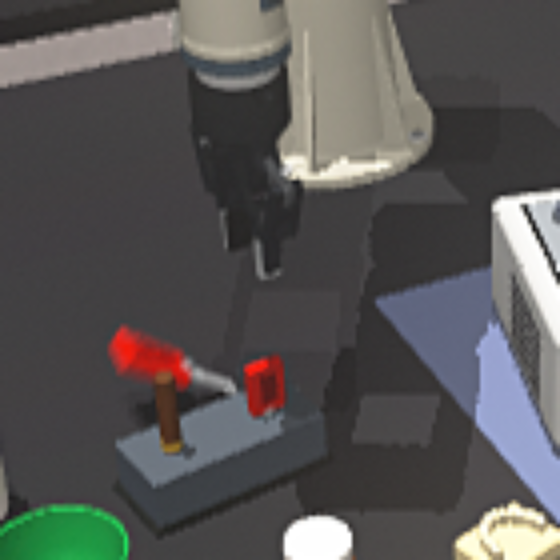

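```bash
python3 -c "
from h import *
delta([503.1,-262.9,61.3])
p,d=r.grab_frame('scene'); a=cv2.resize(p[160:260,170:270],None,fx=4,fy=4)
p,d=r.grab_frame('top'); b=cv2.resize(p[180:280,365:465],None,fx=4,fy=4); save('k2.png',np.hstack([a,b]))"
```

```text
t 3.05 pos [ 505.218 -263.834  200.24 ] yaw 8.30 tilt [-0. -0. -1.] need cm [13.894  0.124 -0.193] F [ 0.071  0.33  -0.81 ] T [ 0.05   0.046 -0.043] op 0.497 q [-0.484  0.3    1.784 -0.     1.058 -0.629]
```

View pics/k2.png

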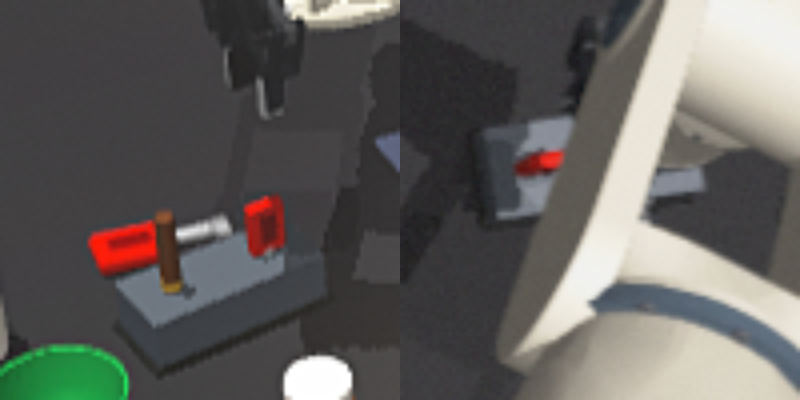

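Emit:
jog_arm:
  series:
    - [0, 0, 0, 0, 0, 0, 0.5]
    - [0, 0, 0, 2.5, 0, 0, 0.5]
    - [0, 0, 0, 3, 0, 0, 0.5]
    - [0, 0, 0, 2.5, 0, 0, 0.5]
    - [0, 0, 0, 0, 0, 0, 0.5]
    - [0, 0, 0, 0, 0, 0, 0.5]
    - [0, 0, 0, 0, 0, 0, 0.5]

```text
clock: 3.85
eef_pos: [505.7, -261.4, 122.5]
tcp_rot: [-0.626, 1.569, -0.482]
contact_force: [0.6, 1.0, -0.1]
opening: 0.503
```

```bash
python3 -c "
from h import *
delta([503.1,-262.9,61.3])
p,d=r.grab_frame('scene'); a=cv2.resize(p[160:260,170:270],None,fx=5,fy=5,interpolation=2); save('k3.png',a);np.savez('scene3.npz',p=p,d=d)"
```

```text
t 3.85 pos [ 505.736 -261.396  122.515] yaw 8.29 tilt [ 0.002 -0.001 -1.   ] need cm [ 6.121 -0.103 -0.294] F [ 0.633  1.034 -0.068] T [-0.028 -0.059  0.021] op 0.503 q [-0.48   0.394  1.849 -0.     0.897 -0.624]
```

View pics/k3.png

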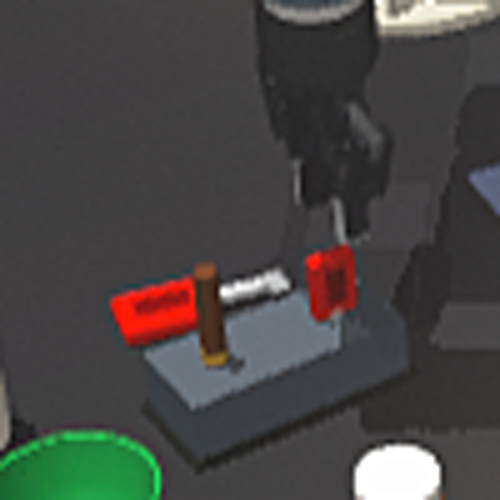

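Emit:
jog_arm:
  series:
    - [0, 0, 0, 2, -0.05, -0.15, 0.5]
    - [0, 0, 0, 2, -0.05, -0.13, 0.5]
    - [0, 0, 0, 2.1, 0, 0, 0.5]
    - [0, 0, 0, 0, 0, 0, 0.5]
    - [0, 0, 0, 0, 0, 0, 0.5]
    - [0, 0, 0, 0, 0, 0, 0.5]

```text
clock: 4.5
eef_pos: [503.2, -263.3, 61.4]
tcp_rot: [-0.636, 1.568, -0.492]
contact_force: [0.8, 0.2, -0.4]
opening: 0.501
```

```bash
python3 -c "
from h import *
delta([503.1,-262.9,61.3])"
```

```text
t 4.5 pos [ 503.203 -263.303   61.447] yaw 8.23 tilt [ 0.002 -0.001 -1.   ] need cm [ 0.015  0.041 -0.004] F [ 0.814  0.183 -0.441] T [-0.045 -0.011 -0.014] op 0.501 q [-0.485  0.48   1.885 -0.     0.774 -0.628]
```

Emit:
jog_arm:
  series:
    - [0, 0, 0, 0, 0, 0, 0.3]
    - [0, 0, 0, 0, 0, 0, 0.2]
    - [0, 0, 0, 0, 0, 0, 0.1]
    - [0, 0, 0, 0, 0, 0, 0]
    - [0, 0, 0, 0, 0, 0, 0]
    - [0, 0, 0, 0, 0, 0, 0]
    - [0, 0, 0, 0, 0, 0, 0]
    - [0, 0, 0, 0, 0, 0, 0]
  force: 90

```text
clock: 5.3
eef_pos: [502.7, -263.0, 60.5]
tcp_rot: [-0.577, 1.57, -0.434]
contact_force: [-0.2, 0.7, 5.3]
opening: 0.131
```

```bash
python3 -c "
from h import *
delta([503.1,-262.9,61.3])"
```

```text
t 5.3 pos [ 502.657 -262.999   60.513] yaw 8.23 tilt [ 0.001 -0.    -1.   ] need cm [-0.079  0.003  0.045] F [-0.21   0.733  5.256] T [ 0.109  0.053 -0.023] op 0.131 q [-0.485  0.482  1.886  0.     0.773 -0.628]
```

Emit:
jog_arm:
  series:
    - [0, 0, 0, -1, 0, 0, 0]
    - [0, 0, 0, -2, 0, 0, 0]
    - [0, 0, 0, -3, 0, 0, 0]
    - [0, 0, 0, -4, 0, 0, 0]
    - [0, 0, 0, -4, 0, 0, 0]
    - [0, 0, 0, -3, 0, 0, 0]
    - [0, 0, 0, 0, 0, 0, 0]
    - [0, 0, 0, 0, 0, 0, 0]

```text
clock: 6.1
eef_pos: [502.1, -262.8, 230.6]
tcp_rot: [-0.736, 1.57, -0.592]
contact_force: [-0.7, 0.0, -1.7]
opening: 0.13
```

```bash
python3 -c "
from h import *
delta([510.5,217,232])
p,d=r.grab_frame('scene'); a=cv2.resize(p[110:250,170:310],None,fx=5,fy=5,interpolation=2); save('k4.png',a[:600]);np.savez('scene4.npz',p=p,d=d)"
```

```text
t 6.1 pos [ 502.062 -262.764  230.593] yaw 8.24 tilt [ 0.001 -0.001 -1.   ] need cm [-0.167 47.361  7.707] F [-0.737  0.022 -1.659] T [-0.025  0.006 -0.011] op 0.130 q [-0.485  0.263  1.762 -0.     1.116 -0.628]
```

View pics/k4.png

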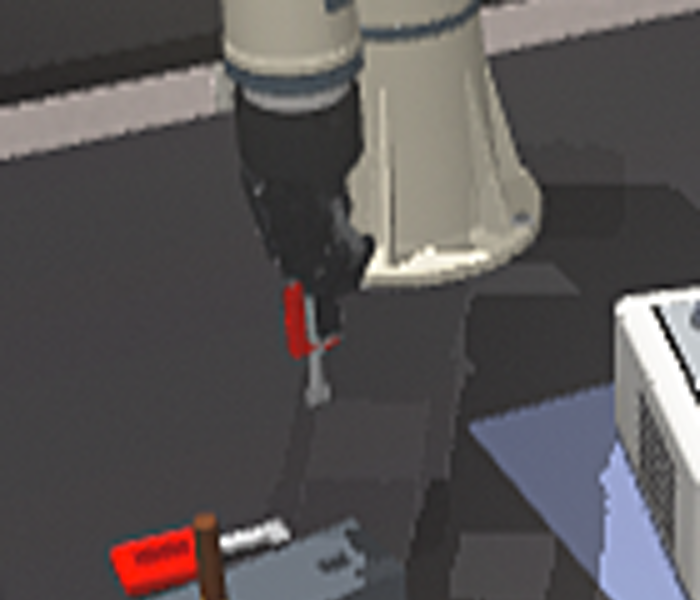

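```bash
python3 - <<'E'
from h import *
R=Ro.from_euler('z',8.24,degrees=True).as_matrix()
o=np.array([502.1,-262.8,230.6-51.3])
q=[[0,0,0],[0,-8,0],[0,8,0],[0,-17,40],[0,17,40],[0,-17,90],[0,17,90],[6,-17,40],[6,17,40]]
uv=proj('scene',o+np.array(q)@R.T); print(uv,'\n', (uv-[170,110])*5)
E
```

```text
[[234.426 190.21 ]
 [232.271 191.01 ]
 [236.569 189.415]
 [228.865 181.539]
 [238.144 178.218]
 [227.614 168.126]
 [237.081 164.899]
 [229.799 182.365]
 [239.09  179.026]] 
 [[322.129 401.051]
 [311.357 405.049]
 [332.844 397.075]
 [294.327 357.695]
 [340.718 341.092]
 [288.068 290.629]
 [335.403 274.494]
 [298.995 361.823]
 [345.45  345.131]]
```

Emit:
jog_arm:
  series:
    - [0, 0, 0, 0, 2, 0.3, 0]
    - [0, 0, 0, 0, 4, 0.66, 0]
    - [0, 0, 0, 0, 4.3, 0.7, 0]
    - [0, 0, 0, 0, 4.3, 0.7, 0]
    - [0, 0, 0, 0, 4.3, 0.7, 0]
    - [0, 0, 0, 0, 4.3, 0.7, 0]
    - [0, 0, 0, 0, 4.3, 0.7, 0]
    - [0, 0, 0, 0, 4.3, 0.7, 0]
    - [0, 0, 0, 0, 4.3, 0.7, 0]
    - [0, 0, 0, 0, 4.3, 0.7, 0]
    - [0, 0, 0, 0, 4.3, 0.7, 0]
    - [0, 0, 0, 0, 2.66, 0.45, 0]
    - [8.08, 0, 0, 0, 0, 0, 0]
    - [8.08, 0, 0, 0, 0, 0, 0]
    - [8.08, 0, 0, 0, 0, 0, 0]
    - [0, 0, 0, 0, 0, 0, 0]
    - [0, 0, 0, 0, 0, 0, 0]
    - [0, 0, 0, 0, 0, 0, 0]
    - [0, 0, 0, 0, 0, 0, 0]

```text
clock: 8.05
eef_pos: [510.6, 216.8, 229.6]
tcp_rot: [-2.474, 1.57, -2.752]
contact_force: [0.2, -0.3, -1.1]
opening: 0.126
```

```bash
python3 -c "
from h import *
delta([510.5,217,215])"
```

```text
t 8.05 pos [510.573 216.83  229.611] yaw -15.91 tilt [-0. -0. -1.] need cm [ 1.461  0.015 -0.011] F [ 0.223 -0.287 -1.113] T [-0.054 -0.004 -0.016] op 0.126 q [0.399 0.246 1.787 0.    1.109 0.677]
```

Emit:
jog_arm:
  series:
    - [0, 0, 0, 1, 0, 0, 0]
    - [0, 0, 0, 1, 0, 0, 0]
    - [0, 0, 0, 0.3, 0, 0, 0]
    - [0, 0, 0, 0, 0, 0, 0]
    - [0, 0, 0, 0, 0, 0, 0]

```text
clock: 8.55
eef_pos: [510.7, 217.0, 206.8]
tcp_rot: [-2.5, 1.571, -2.779]
contact_force: [0.7, 0.3, -0.4]
opening: 0.124
```

```bash
python3 - <<'E'
from h import *
delta([510.5,217,203])
p,d=r.grab_frame('scene'); np.savez('scene5.npz',p=p,d=d)
x0,y0=320,120
a=cv2.resize(p[y0:y0+70,x0:x0+80],None,fx=8,fy=8,interpolation=2)
s,c,R=tool()
def mk(P,col):
    for u in proj('scene',P): cv2.circle(a,tuple(int(v) for v in (u-[x0,y0]+.5)*8),2,col,-1)
o=c+R@np.array([51.3,0,0]); 
q=np.array([[0,0,0],[0,-8,0],[0,8,0],[0,-17,40],[0,17,40]])
mk(o+np.array([R@[-z,y,0] for x,y,z in q]),(0,255,0)); mk([510.5,217,148.5],(255,0,255))
t=np.linspace(0,6.28,40); mk(np.c_[510.5+12*np.cos(t),217+12*np.sin(t),0*t+148.5],(255,0,255))
save('k5.png',a)
E
```

```text
t 8.55 pos [510.694 216.962 206.761] yaw -16.01 tilt [-0. -0. -1.] need cm [ 0.376 -0.002 -0.02 ] F [ 0.692  0.345 -0.361] T [ 0.046  0.05  -0.026] op 0.124 q [0.399 0.271 1.809 0.    1.062 0.678]
```

View pics/k5.png

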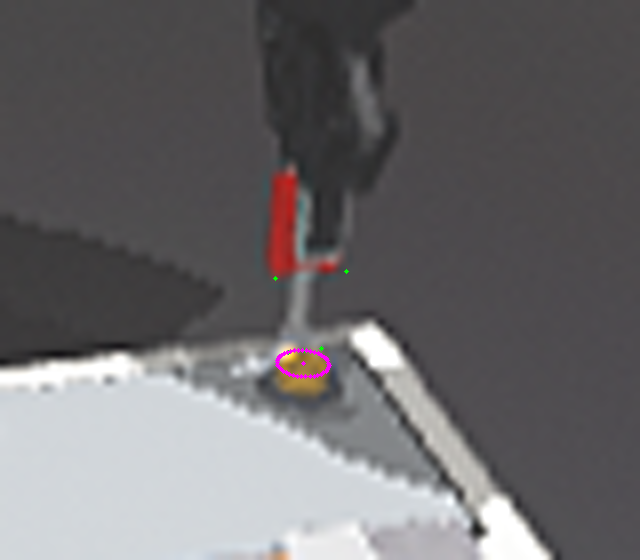

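```bash
python3 - <<'E'
from h import *
p=np.load('scene5.npz')['p'];p0=np.load('scene0.npz')['p']
print('cur')
for v in range(144,174,1): print(v,' '.join('%3d,%3d,%3d'%tuple(p[v,u]) for u in range(349,367)))
E
```

```text
cur
144  79, 76, 78  77, 74, 76  78, 76, 79  74, 77, 79  75, 76, 79 148, 40, 37 164, 44, 38 167, 41, 37 116,107,106  99,105,105  41, 42, 44  51, 51, 52  50, 49, 51  51, 49, 52  83, 83, 85  67, 65, 66  68, 66, 68  74, 71, 73
145  76, 76, 77  78, 75, 78  77, 75, 78  73, 76, 78  87, 68, 70 152, 41, 37 163, 41, 38 166, 38, 36  82,105,105 119,123,122  43, 44, 45  55, 54, 56  49, 49, 49  51, 51, 54  94, 91, 94  77, 75, 77  78, 75, 78  78, 75, 78
146  79, 76, 78  78, 75, 78  78, 75, 78  74, 77, 79  84, 68, 70 157, 41, 38 165, 43, 39 167, 39, 36  95,116,115 107,111,110  46, 46, 48  52, 52, 54  51, 52, 54  52, 51, 54  99, 97, 98  75, 72, 75  78, 74, 77  77, 74, 77
147  78, 74, 77  77, 75, 78  78, 76, 79  75, 78, 80  77, 67, 69 159, 40, 38 163, 43, 40 151, 41, 38 117,136,133  98,102,102  46, 46, 47  54, 52, 55  53, 52, 54  59, 59, 60  97, 96, 97  75, 73, 76  78, 75, 77  76, 73, 76
148  78, 76, 78  78, 76, 78  77, 76, 79  75, 78, 82  83, 64, 64 168, 45, 42 162, 42, 39 130, 46, 44 122,139,138 109,111,111  48, 49, 49  51, 52, 53  54, 54, 56  72, 73, 75  97, 96, 98  77, 74, 77  76, 74, 76  78, 75,
[... 4803 characters left out ...]
,132 122,124,126 131,135,136 131,134,137
171 216,221,225 220,225,229 158,161,164 165,168,171 169,172,175 125,128,130 117,119,120 124,126,129 108,110,113  94, 95, 98  95, 96, 98 109,110,112 107,107,109 104,105,108 102,102,104 113,114,116 132,135,138 131,134,137
172 210,215,219 213,218,221 216,221,225 219,224,229 220,226,230 160,163,166 167,171,174 124,126,129 129,133,134 113,114,116 116,118,119 116,118,120 116,118,121 115,117,119 114,116,118 135,137,140 133,136,138 131,133,136
173 208,214,218 210,214,219 209,214,219 210,215,219 213,217,221 217,221,226 221,226,230 160,163,166 166,169,172 123,125,127 128,130,134 131,134,136 133,136,139 133,135,139 133,137,138 132,134,137 133,135,137 131,133,136
```

Emit:
jog_arm:
  series:
    - [0, 0, 0, 0, 0.19, 0, 0]
    - [0, 0, 0, 0.2, 0, 0, 0]
    - [0, 0, 0, 0.2, 0, 0, 0]
    - [0, 0, 0, 0.2, 0, 0, 0]
    - [0, 0, 0, 0.2, 0, 0, 0]
    - [0, 0, 0, 0.15, 0, 0, 0]
    - [0, 0, 0, 0, 0, 0, 0]
    - [0, 0, 0, 0, 0, 0, 0]

```text
clock: 9.4
eef_pos: [511.2, 218.8, 197.6]
tcp_rot: [1.128, 1.571, 0.848]
contact_force: [-1.1, -0.6, 4.0]
opening: 0.132
```

```bash
cat > st.py <<'E'
from h import *
F=[];T=[]
for i in range(1):
    delta([510.5,217,197.3])
E
python3 st.py
```

```text
t 9.4 pos [511.226 218.803 197.584] yaw -16.01 tilt [ 0.  0. -1.] need cm [ 0.028 -0.193 -0.02 ] F [-1.119 -0.606  4.005] T [-0.058  0.243  0.034] op 0.132 q [0.402 0.282 1.816 0.    1.043 0.681]
```

Emit:
jog_arm:
  series:
    - [0, 0, 0, 0, 0, -0.05, 0]
    - [0, 0, 0, 0, 0, -0.05, 0]
    - [0, 0, 0, 0, 0, 0, 0]

```text
clock: 9.7
eef_pos: [510.8, 219.1, 197.7]
tcp_rot: [0.362, 1.569, 0.083]
contact_force: [2.3, -1.9, 3.3]
opening: 0.132
```

```bash
python3 st.py
```

```text
t 9.7 pos [510.807 219.079 197.72 ] yaw -16.00 tilt [ 0.001  0.    -1.   ] need cm [ 0.042 -0.208  0.028] F [ 2.304 -1.896  3.301] T [-0.302 -0.416  0.001] op 0.132 q [ 0.403  0.281  1.817 -0.001  1.042  0.682]
```

Emit:
jog_arm:
  series:
    - [0, 0, 0, 0, 0, -0.05, 0]
    - [0, 0, 0, 0, 0, -0.05, 0]
    - [0, 0, 0, 0, 0, 0, 0]

```text
clock: 10.0
eef_pos: [509.6, 219.5, 197.6]
tcp_rot: [0.74, 1.57, 0.461]
contact_force: [1.5, 0.0, 3.3]
opening: 0.127
```

```bash
python3 st.py
```

```text
t 10.0 pos [509.554 219.512 197.564] yaw -16.01 tilt [ 0.001  0.    -1.   ] need cm [ 0.026 -0.215  0.16 ] F [1.465 0.037 3.299] T [-0.127 -0.521  0.036] op 0.127 q [0.404 0.28  1.819 0.    1.042 0.683]
```

Emit:
jog_arm:
  series:
    - [0, 0, 0, 0, 0, 0.07, 0]
    - [0, 0, 0, 0, 0, 0.07, 0]
    - [0, 0, 0, 0, 0, 0.07, 0]
    - [0, 0, 0, 0, 0, 0.05, 0]
    - [0, 0, 0, 0, 0, 0, 0]

```text
clock: 10.5
eef_pos: [511.4, 218.5, 197.1]
tcp_rot: [-2.57, 1.57, -2.85]
contact_force: [-3.1, -0.2, 2.8]
opening: 0.13
```

```bash
python3 st.py
```

```text
t 10.5 pos [511.366 218.534 197.144] yaw -16.01 tilt [-0.001 -0.    -1.   ] need cm [-0.015 -0.171 -0.041] F [-3.123 -0.196  2.76 ] T [0.156 0.483 0.014] op 0.130 q [0.401 0.284 1.815 0.    1.044 0.68 ]
```

Emit:
jog_arm:
  series:
    - [0, 0, 0, 0, 0, 0.05, 0]
    - [0, 0, 0, 0, 0, 0.05, 0]
    - [0, 0, 0, 0, 0, 0, 0]

```text
clock: 10.8
eef_pos: [512.9, 218.1, 197.1]
tcp_rot: [-0.833, 1.57, -1.112]
contact_force: [0.1, -0.0, -0.3]
opening: 0.128
```

```bash
python3 st.py
```

```text
t 10.8 pos [512.932 218.125 197.101] yaw -16.01 tilt [ 0. -0. -1.] need cm [-0.02  -0.175 -0.203] F [ 0.135 -0.02  -0.335] T [0.006 0.022 0.032] op 0.128 q [ 0.4    0.285  1.813 -0.001  1.043  0.679]
```

Emit:
jog_arm:
  series:
    - [0, 0, 0, 0.1, 0, 0, 0]
    - [0, 0, 0, 0.1, 0, 0, 0]
    - [0, 0, 0, 0.1, 0, 0, 0]
    - [0, 0, 0, 0, 0, 0, 0]

```text
clock: 11.2
eef_pos: [512.8, 218.3, 194.4]
tcp_rot: [-1.163, 1.571, -1.442]
contact_force: [-0.9, 0.1, 1.5]
opening: 0.13
```

```bash
python3 st.py
```

```text
t 11.2 pos [512.777 218.324 194.422] yaw -16.01 tilt [ 0. -0. -1.] need cm [-0.288 -0.19  -0.182] F [-0.909  0.08   1.465] T [-0.124  0.189  0.048] op 0.130 q [ 0.4    0.288  1.816 -0.     1.038  0.679]
```

Emit:
jog_arm:
  series:
    - [0, 0, 0, 0.1, 0, -0.03, 0]
    - [0, 0, 0, 0.1, 0, 0, 0]
    - [0, 0, 0, 0.1, 0, 0, 0]
    - [0, 0, 0, 0.1, 0, 0, 0]
    - [0, 0, 0, 0, 0, 0, 0]
    - [0, 0, 0, 0, 0, 0, 0]

```text
clock: 11.8
eef_pos: [512.7, 218.4, 190.5]
tcp_rot: [0.351, 1.57, 0.072]
contact_force: [0.9, -1.6, 3.5]
opening: 0.131
```

```bash
python3 st.py;  python3 - <<'E'
from h import *
p,d=r.grab_frame('scene'); np.savez('scene6.npz',p=p,d=d)
for v in range(153,176,1): print(v,' '.join('%3d,%3d,%3d'%tuple(p[v,u]) for u in range(351,365)))
save('k6.png',cv2.resize(p[120:190,320:400],None,fx=8,fy=8,interpolation=2))
E
```

```text
t 11.8 pos [512.701 218.435 190.537] yaw -16.01 tilt [ 0.  0. -1.] need cm [-0.676 -0.199 -0.172] F [ 0.929 -1.55   3.537] T [-0.315 -0.13  -0.009] op 0.131 q [ 0.4    0.292  1.82  -0.     1.029  0.68 ]
153  80, 79, 81  75, 79, 81  78, 69, 70 156, 45, 42 165, 46, 43 163, 41, 39  97,119,119 116,121,120  48, 49, 50  54, 54, 56  54, 55, 55  53, 53, 55  99, 98, 99  77, 74, 78
154  80, 78, 80  76, 79, 82  77, 69, 69 161, 44, 39 172, 47, 44 162, 44, 41 119,140,142 102,108,107  43, 45, 47  48, 49, 51  47, 49, 51  56, 58, 60  98, 97, 99  78, 75, 78
155  78, 77, 79  76, 81, 82  80, 72, 72 167, 45, 41 170, 46, 42 161, 43, 40 132,128,128 102,114,114  56, 64, 65  76, 84, 85  76, 83, 84  96, 84, 84  88, 88, 91  77, 75, 78
156  79, 79, 80  77, 81, 83  86, 66, 68 171, 45, 42 171, 46, 43 163, 42, 39 158, 78, 75 148,127,126 111, 87, 86 141,106,106 146,102,103 126, 88, 87  75, 76, 79  78, 76, 79
157  80, 80, 80  75, 79, 80  90, 68, 68 164, 47, 44 162, 47, 44 150, 52, 50 153, 69, 68 153, 94, 93 139, 95, 93 150, 58, 57 156, 52, 51 100, 64, 64  75, 76, 80  78, 76, 79
158  81, 79, 82  78, 80, 81  75, 81, 
[... 2358 characters left out ...]
 102,102,104
172 216,222,226 221,226,231 160,163,166 166,170,172 122,125,127 127,129,131 131,133,135 114,116,118 105,106,109 105,105,107 118,119,122 117,118,119 115,117,119 112,114,117
173 211,216,220 213,218,222 216,221,226 220,225,229 159,162,165 163,167,170 166,170,174 124,126,128 107,109,111 112,114,116 135,138,140 134,137,139 134,137,139 133,135,137
174 209,214,217 210,214,218 210,215,219 212,218,222 216,220,225 218,224,228 221,227,231 161,165,167 167,171,174 124,126,129 129,132,134 131,134,136 131,134,136 131,134,136
175 210,214,217 209,214,218 209,214,218 209,215,218 210,214,219 211,216,220 213,218,223 217,221,226 221,226,231 161,165,168 120,123,125 125,127,130 127,131,133 129,132,134
```

View pics/k6.png

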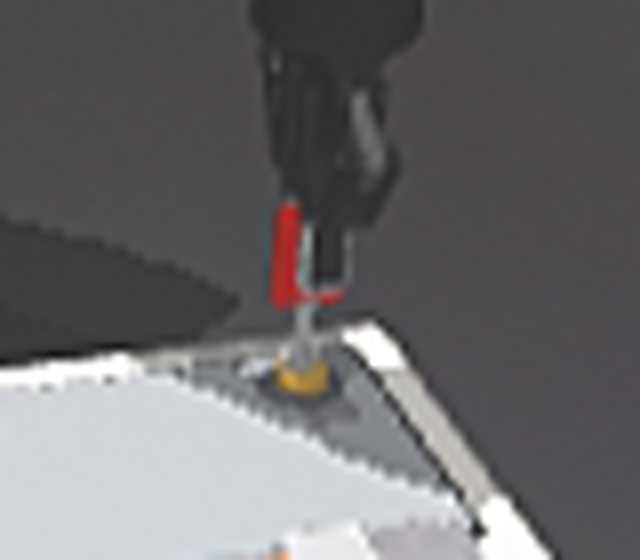

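Emit:
jog_arm:
  series:
    - [0, 0, 0, 0.05, 0, 0, 0]
    - [0, 0, 0, 0.05, 0, 0, 0]
    - [0, 0, 0, 0, 0, 0, 0]

```text
clock: 12.15
eef_pos: [512.6, 218.4, 189.4]
tcp_rot: [0.432, 1.57, 0.152]
contact_force: [1.3, -1.6, 4.5]
opening: 0.13
```

```bash
python3 st.py
```

```text
t 12.15 pos [512.646 218.449 189.409] yaw -16.01 tilt [ 0.  0. -1.] need cm [-0.789 -0.198 -0.166] F [ 1.266 -1.604  4.503] T [-0.421 -0.229  0.024] op 0.130 q [ 0.4    0.293  1.821 -0.     1.027  0.68 ]
```

Emit:
jog_arm:
  series:
    - [0, 0, 0, 0.05, 0, 0.02, 0]
    - [0, 0, 0, 0.05, 0, 0, 0]
    - [0, 0, 0, 0, 0, 0, 0]

```text
clock: 12.45
eef_pos: [512.7, 218.4, 188.3]
tcp_rot: [1.471, 1.571, 1.191]
contact_force: [0.1, -1.5, 4.4]
opening: 0.125
```

```bash
python3 st.py
```

```text
t 12.45 pos [512.68  218.416 188.348] yaw -16.01 tilt [ 0.  0. -1.] need cm [-0.895 -0.196 -0.17 ] F [ 0.097 -1.465  4.386] T [-0.382 -0.165  0.044] op 0.125 q [0.4   0.295 1.822 0.    1.025 0.679]
```

Emit:
jog_arm:
  series:
    - [0, 0, 0, 0.06, 0, 0, 0]
    - [0, 0, 0, 0, 0, 0, 0]

```text
clock: 12.65
eef_pos: [512.7, 218.4, 187.8]
tcp_rot: [1.145, 1.571, 0.865]
contact_force: [0.8, -1.7, 3.6]
opening: 0.128
```

```bash
python3 st.py
```

```text
t 12.65 pos [512.702 218.426 187.787] yaw -16.01 tilt [ 0.  0. -1.] need cm [-0.951 -0.198 -0.172] F [ 0.837 -1.669  3.571] T [-0.289 -0.147 -0.042] op 0.128 q [0.4   0.296 1.822 0.    1.024 0.679]
```

Emit:
jog_arm:
  series:
    - [0, 0, 0, 0.05, 0, 0, 0]
    - [0, 0, 0, 0, 0, 0, 0]

```text
clock: 12.85
eef_pos: [512.7, 218.4, 187.3]
tcp_rot: [0.574, 1.571, 0.294]
contact_force: [0.4, -1.3, 5.3]
opening: 0.134
```

```bash
python3 st.py
```

```text
t 12.85 pos [512.685 218.404 187.332] yaw -16.01 tilt [ 0.  0. -1.] need cm [-0.997 -0.195 -0.171] F [ 0.377 -1.319  5.31 ] T [-0.371 -0.166 -0.025] op 0.134 q [ 0.4    0.296  1.823 -0.     1.023  0.679]
```

Emit:
jog_arm:
  series:
    - [0, 0, 0, 0.05, 0, 0, 0]
    - [0, 0, 0, 0, 0, 0, 0]

```text
clock: 13.05
eef_pos: [512.7, 218.4, 187.1]
tcp_rot: [0.845, 1.571, 0.566]
contact_force: [-1.0, -1.7, 8.4]
opening: 0.128
```

```bash
python3 st.py
```

```text
t 13.05 pos [512.734 218.434 187.067] yaw -16.01 tilt [ 0.  0. -1.] need cm [-1.023 -0.199 -0.175] F [-0.993 -1.71   8.387] T [-0.372  0.049  0.034] op 0.128 q [0.4   0.296 1.823 0.    1.022 0.679]
```

Emit:
jog_arm:
  series:
    - [0, 0, 0, 0.04, 0, 0, 0]
    - [0, 0, 0, 0, 0, 0, 0]

```text
clock: 13.25
eef_pos: [512.7, 218.5, 186.9]
tcp_rot: [0.82, 1.571, 0.541]
contact_force: [-1.0, -2.2, 10.1]
opening: 0.127
```

```bash
python3 st.py
```

```text
t 13.25 pos [512.74  218.458 186.92 ] yaw -16.01 tilt [ 0.  0. -1.] need cm [-1.038 -0.202 -0.175] F [-0.964 -2.204 10.055] T [-0.425  0.137 -0.007] op 0.127 q [0.4   0.296 1.823 0.    1.022 0.679]
```

Emit:
jog_arm:
  series:
    - [0, 0, 0, -0.11, 0, 0, 0]
    - [0, 0, 0, 0, 0, 0, 0]
    - [0, 0, 0, 0, 0, 0, 0]

```text
clock: 13.55
eef_pos: [512.7, 218.4, 187.6]
tcp_rot: [0.861, 1.571, 0.582]
contact_force: [1.1, -1.3, 5.6]
opening: 0.131
```

```bash
python3 st.py
```

```text
t 13.55 pos [512.678 218.428 187.612] yaw -16.01 tilt [ 0.  0. -1.] need cm [-0.969 -0.197 -0.17 ] F [ 1.073 -1.294  5.569] T [-0.372 -0.161  0.055] op 0.131 q [0.4   0.296 1.822 0.    1.023 0.679]
```

Emit:
jog_arm:
  series:
    - [5, 0, 0, -0.01, 0, 0.017, 0]
    - [5, 0, 0, 0, 0, 0.017, 0]
    - [5, 0, 0, 0, 0, 0.017, 0]
    - [0, 0, 0, 0, 0, 0, 0]

```text
clock: 13.95
eef_pos: [513.2, 218.4, 187.7]
tcp_rot: [1.814, 1.57, 1.27]
contact_force: [0.8, -1.5, 4.1]
opening: 0.13
```

```bash
python3 st.py
```

```text
t 13.95 pos [513.176 218.378 187.68 ] yaw -31.19 tilt [ 0.  0. -1.] need cm [-0.962 -0.256 -0.158] F [ 0.843 -1.492  4.07 ] T [-0.204 -0.12  -0.019] op 0.130 q [0.399 0.296 1.821 0.    1.024 0.944]
```

Emit:
jog_arm:
  series:
    - [6, 0, 0, 0, 0, 0.02, 0]
    - [6, 0, 0, 0, 0, 0.02, 0]
    - [6, 0, 0, 0, 0, 0.02, 0]
    - [0, 0, 0, 0, 0, 0, 0]

```text
clock: 14.35
eef_pos: [513.7, 218.0, 187.7]
tcp_rot: [1.858, 1.57, 0.999]
contact_force: [1.0, -0.6, 5.5]
opening: 0.128
```

```bash
python3 st.py
```

```text
t 14.35 pos [513.709 217.995 187.686] yaw -49.22 tilt [ 0.  0. -1.] need cm [-0.961 -0.308 -0.134] F [ 1.031 -0.561  5.535] T [-0.187 -0.12   0.037] op 0.128 q [0.399 0.297 1.821 0.    1.024 1.257]
```

Emit:
jog_arm:
  series:
    - [6, 0, 0, 0, 0, 0.02, 0]
    - [6, 0, 0, 0, 0, 0.02, 0]
    - [6, 0, 0, 0, 0, 0.02, 0]
    - [0, 0, 0, 0, 0, 0, 0]

```text
clock: 14.75
eef_pos: [514.1, 217.5, 187.7]
tcp_rot: [1.928, 1.57, 0.755]
contact_force: [0.7, -0.9, 5.4]
opening: 0.133
```

```bash
python3 st.py
```

```text
t 14.75 pos [514.117 217.489 187.704] yaw -67.22 tilt [ 0.  0. -1.] need cm [-0.96  -0.352 -0.095] F [ 0.703 -0.885  5.39 ] T [-0.199 -0.136 -0.001] op 0.133 q [0.397 0.297 1.82  0.    1.024 1.571]
```

Emit:
jog_arm:
  series:
    - [6, 0, 0, 0, 0, 0.02, 0]
    - [6, 0, 0, 0, 0, 0.02, 0]
    - [6, 0, 0, 0, 0, 0.02, 0]
    - [0, 0, 0, 0, 0, 0, 0]

```text
clock: 15.15
eef_pos: [514.3, 216.9, 187.7]
tcp_rot: [2.068, 1.57, 0.581]
contact_force: [0.6, -1.7, 5.3]
opening: 0.123
```

```bash
python3 st.py
```

```text
t 15.15 pos [514.314 216.887 187.71 ] yaw -85.22 tilt [ 0.  0. -1.] need cm [-0.959 -0.379 -0.043] F [ 0.605 -1.699  5.254] T [-0.292 -0.199  0.011] op 0.123 q [0.396 0.297 1.821 0.    1.024 1.884]
```

Emit:
jog_arm:
  series:
    - [6, 0, 0, 0, 0, 0.02, 0]
    - [6, 0, 0, 0, 0, 0.02, 0]
    - [4, 0, 0, 0, 0, 0.013, 0]
    - [0, 0, 0, 0, 0, 0, 0]

```text
clock: 15.55
eef_pos: [514.3, 216.3, 187.7]
tcp_rot: [2.134, 1.57, 0.369]
contact_force: [1.6, -1.7, 4.6]
opening: 0.129
```

```bash
python3 st.py
```

```text
t 15.55 pos [514.31  216.312 187.701] yaw -101.15 tilt [ 0.  0. -1.] need cm [-0.96  -0.387  0.006] F [ 1.557 -1.673  4.556] T [-0.315 -0.274  0.032] op 0.129 q [ 0.395  0.296  1.821 -0.     1.024  2.161]
```

Emit:
jog_arm:
  series:
    - [3, 0, 0, 0, 0, 0.01, 0]
    - [3, 0, 0, 0, 0, 0.01, 0]
    - [2.5, 0, 0, 0, 0, 0.008, 0]
    - [0, 0, 0, 0, 0, 0, 0]

```text
clock: 15.95
eef_pos: [514.3, 216.0, 187.7]
tcp_rot: [2.209, 1.57, 0.296]
contact_force: [0.8, -1.1, 4.6]
opening: 0.125
```

```bash
python3 st.py; python3 - <<'E'
from h import *
p,d=r.grab_frame('scene'); q,_=r.grab_frame('top')
save('k7.png',np.hstack([cv2.resize(p[140:190,330:390],None,fx=6,fy=6,interpolation=2),cv2.resize(q[190:240,210:270],None,fx=6,fy=6,interpolation=2)]))
E
```

```text
t 15.95 pos [514.294 216.049 187.72 ] yaw -109.59 tilt [ 0.001  0.    -1.   ] need cm [-0.958 -0.389  0.037] F [ 0.751 -1.085  4.575] T [-0.379 -0.224  0.078] op 0.125 q [ 0.395  0.296  1.821 -0.     1.024  2.308]
```

View pics/k7.png

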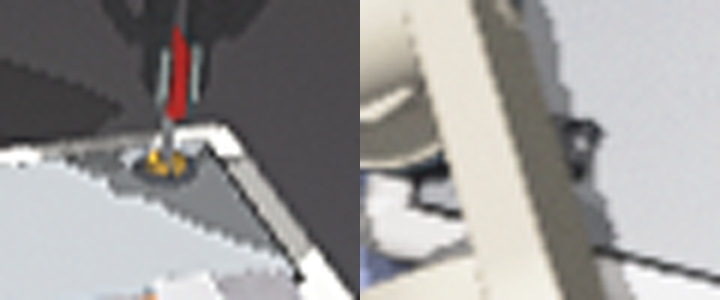

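Emit:
jog_arm:
  series:
    - [0, 0, 0, -0.1, 0, 0, 0]
    - [0, 0, 0, -0.1, 0, 0, 0]
    - [0, 0, 0, -0.1, 0, 0, 0]
    - [0, 0, 0, 0, 0, 0, 0]

```text
clock: 16.45
eef_pos: [514.2, 216.0, 190.7]
tcp_rot: [2.21, 1.57, 0.298]
contact_force: [2.0, -1.8, 3.4]
opening: 0.13
```

```bash
python3 st.py
```

```text
t 16.45 pos [514.238 216.039 190.745] yaw -109.51 tilt [ 0.  0. -1.] need cm [-0.656 -0.384  0.034] F [ 1.969 -1.841  3.365] T [-0.292 -0.407  0.017] op 0.130 q [ 0.395  0.293  1.819 -0.     1.03   2.306]
```

Emit:
jog_arm:
  series:
    - [-1.5, 0, 0, -0.05, 0, 0, 0]
    - [-1.5, 0, 0, -0.05, 0, 0, 0]
    - [-1, 0, 0, 0, 0, 0, 0]
    - [0, 0, 0, 0, 0, 0, 0]

```text
clock: 16.85
eef_pos: [513.7, 216.1, 191.3]
tcp_rot: [-1.375, 1.57, 3.067]
contact_force: [0.4, 0.6, 2.0]
opening: 0.127
```

```bash
python3 st.py
```

```text
t 16.85 pos [513.698 216.073 191.31 ] yaw -105.46 tilt [-0.001  0.    -1.   ] need cm [-0.599 -0.333 -0.004] F [0.424 0.595 2.017] T [ 0.1   -0.12  -0.033] op 0.127 q [0.395 0.292 1.818 0.    1.032 2.236]
```

Emit:
jog_arm:
  series:
    - [0, 0, 0, -0.05, 0, 0, 0]
    - [0, 0, 0, -0.05, 0, 0, 0]
    - [0, 0, 0, 0, 0, 0, 0]
    - [0, 0, 0, 0, 0, 0, 0]

```text
clock: 17.25
eef_pos: [513.8, 215.9, 192.3]
tcp_rot: [-0.894, 1.57, -2.735]
contact_force: [-0.6, -0.5, -0.4]
opening: 0.132
```

```bash
python3 st.py
```

```text
t 17.25 pos [513.777 215.87  192.315] yaw -105.51 tilt [-0.001 -0.    -1.   ] need cm [-0.498 -0.346 -0.021] F [-0.594 -0.526 -0.387] T [ 0.028 -0.035 -0.028] op 0.132 q [ 0.395  0.291  1.817 -0.     1.034  2.237]
```

Emit:
jog_arm:
  series:
    - [0, 0, 0, -0.2, 0, 0, 0]
    - [0, 0, 0, -0.3, 0, 0, 0]
    - [0, 0, 0, -0.5, 0, 0, 0]
    - [0, 0, 0, -1, 0, 0, 0]
    - [0, 0, 0, -2, 0, 0, 0]
    - [-8.1, 0, 0, 0, 0, 0, 0]
    - [-8.1, 0, 0, 0, 0, 0, 0]
    - [-8.1, 0, 0, 0, 0, 0, 0]
    - [-8.1, 0, 0, 0, 0, 0, 0]
    - [-8.1, 0, 0, 0, 0, 0, 0]
    - [-8.1, 0, 0, 0, 0, 0, 0]
    - [-8.1, 0, 0, 0, 0, 0, 0]
    - [-8.1, 0, 0, 0, 0, 0, 0]
    - [-8.1, 0, 0, 0, 0, 0, 0]
    - [-8.1, 0, 0, 0, 0, 0, 0]
    - [-8.1, 0, 0, 0, 0, 0, 0]
    - [-8.1, 0, 0, 0, 0, 0, 0]
    - [-8.1, 0, 0, 0, 0, 0, 0]
    - [-8.4, 0, 0, 0, 0, 0, 0]
    - [0, 0, 0, 0, 0, 0, 0]

```text
clock: 19.25
eef_pos: [514.3, 216.1, 233.4]
tcp_rot: [0.222, 1.57, 0.367]
contact_force: [0.6, 0.2, -0.6]
opening: 0.128
```

```bash
python3 -c "
from h import *
delta([502.66,-263,232])"
```

```text
t 19.25 pos [514.273 216.07  233.42 ] yaw 8.32 tilt [ 0.001  0.    -1.   ] need cm [  0.127 -47.235  -8.079] F [ 0.574  0.217 -0.56 ] T [-0.01   0.032  0.056] op 0.128 q [ 0.395  0.246  1.777 -0.     1.117  0.25 ]
```

Emit:
jog_arm:
  series:
    - [0, 0, 0, 0, -2.1, -0.36, 0]
    - [0, 0, 0, 0, -4.3, -0.736, 0]
    - [0, 0, 0, 0, -4.3, -0.736, 0]
    - [0, 0, 0, 0, -4.3, -0.736, 0]
    - [0, 0, 0, 0, -4.3, -0.736, 0]
    - [0, 0, 0, 0, -4.3, -0.736, 0]
    - [0, 0, 0, 0, -4.3, -0.736, 0]
    - [0, 0, 0, 0, -4.3, -0.736, 0]
    - [0, 0, 0, 0, -4.3, -0.736, 0]
    - [0, 0, 0, 0, -4.3, -0.736, 0]
    - [0, 0, 0, 0, -4.3, -0.736, 0]
    - [0, 0, 0, 0, -2.1, -0.36, 0]
    - [0, 0, 0, 0, 0, 0, 0]
    - [0, 0, 0, 0, 0, 0, 0]
    - [0, 0, 0, 0, 0, 0, 0]
    - [0, 0, 0, 0, 0, 0, 0]

```text
clock: 20.85
eef_pos: [501.5, -261.6, 232.8]
tcp_rot: [0.836, 1.571, 0.979]
contact_force: [1.0, 0.8, -0.7]
opening: 0.13
```

```bash
python3 - <<'E'
from h import *
delta([502.66,-263,110])
p,d=r.grab_frame('scene'); np.savez('scene8.npz',p=p,d=d);q,_=r.grab_frame('top')
save('k8.png',np.hstack([cv2.resize(p[140:260,180:250],None,fx=4,fy=4,interpolation=2),cv2.resize(q[195:255,215:317],(816*480//480,480),interpolation=2)])[:, :1100])
cv2.imwrite('pics/k8.png',cv2.resize(cv2.imread('pics/k8.png'),(800,350)))
E
```

```text
t 20.85 pos [ 501.466 -261.644  232.783] yaw 8.21 tilt [ 0.  0. -1.] need cm [12.278 -0.153  0.097] F [ 0.959  0.826 -0.679] T [ 0.02  -0.013  0.019] op 0.130 q [-0.484  0.26   1.761  0.     1.121 -0.627]
```

View pics/k8.png

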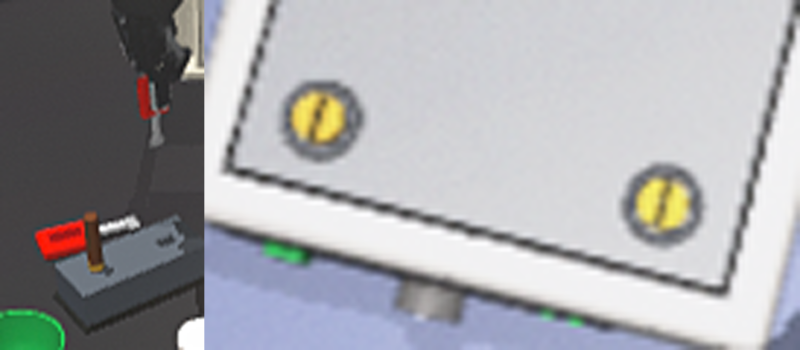

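Emit:
jog_arm:
  series:
    - [0, 0, 0, 2, -0.07, 0.05, 0]
    - [0, 0, 0, 4, -0.08, 0.05, 0]
    - [0, 0, 0, 4, 0, 0, 0]
    - [0, 0, 0, 1.5, 0, 0, 0]
    - [0, 0, 0, 0, 0, 0, 0]
    - [0, 0, 0, 0, 0, 0, 0]
    - [0, 0, 0, 0, 0, 0, 0]

```text
clock: 21.65
eef_pos: [503.6, -264.4, 119.1]
tcp_rot: [-0.622, 1.568, -0.478]
contact_force: [0.5, 0.2, -0.3]
opening: 0.13
```

```bash
python3 - <<'E'
from h import *
delta([502.66,-263,60.5])
p,d=r.grab_frame('scene'); np.savez('scene9.npz',p=p,d=d)
save('k9.png',cv2.resize(p[160:250,190:260],None,fx=6,fy=6,interpolation=2))
E
```

```text
t 21.65 pos [ 503.612 -264.379  119.092] yaw 8.20 tilt [ 0.002 -0.001 -1.   ] need cm [ 5.859  0.158 -0.086] F [ 0.525  0.166 -0.279] T [ 0.055 -0.001  0.005] op 0.130 q [-0.486  0.398  1.852  0.     0.889 -0.629]
```

View pics/k9.png

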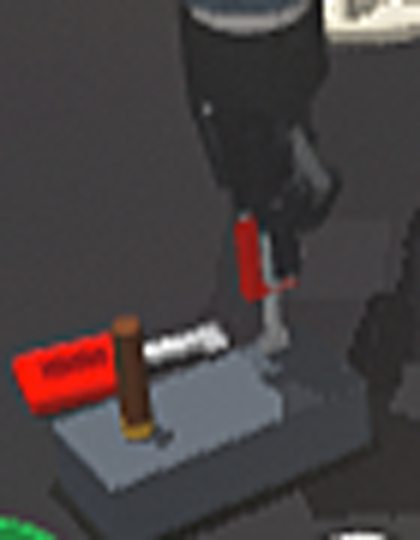

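Emit:
jog_arm:
  series:
    - [0, 0, 0, 0, 0, 0, 0]
    - [0, 0, 0, 0, 0, 0, 0]
    - [0, 0, 0, 0, 0, 0, 0]

```text
clock: 22.0
eef_pos: [502.7, -264.2, 118.1]
tcp_rot: [-0.613, 1.57, -0.471]
contact_force: [-0.1, -0.7, -1.1]
opening: 0.129
```

```bash
python3 -c "
from h import *
delta([502.66,-263,60.5])"
```

```text
t 22.0 pos [ 502.705 -264.18   118.063] yaw 8.19 tilt [ 0.001 -0.    -1.   ] need cm [5.756 0.12  0.009] F [-0.054 -0.737 -1.146] T [-0.023  0.007  0.032] op 0.129 q [-0.487  0.399  1.853  0.     0.889 -0.629]
```

Emit:
jog_arm:
  series:
    - [0, 0, 0, 0, 0.11, 0, 0]
    - [0, 0, 0, 0.5, 0, 0, 0]
    - [0, 0, 0, 0.5, 0, 0, 0]
    - [0, 0, 0, 0.5, 0, 0, 0]
    - [0, 0, 0, 0.5, 0, 0, 0]
    - [0, 0, 0, 0.5, 0, 0, 0]
    - [0, 0, 0, 0, 0, 0, 0]
    - [0, 0, 0, 0, 0, 0, 0]

```text
clock: 22.8
eef_pos: [502.3, -262.9, 92.4]
tcp_rot: [2.526, 1.57, 2.669]
contact_force: [-0.8, 0.2, 0.3]
opening: 0.134
```

```bash
python3 -c "
from h import *
delta([502.66,-263,60.5])"
```

```text
t 22.8 pos [ 502.306 -262.93    92.386] yaw 8.19 tilt [-0.  0. -1.] need cm [ 3.189 -0.013  0.035] F [-0.828  0.19   0.345] T [0.019 0.003 0.04 ] op 0.134 q [-0.485  0.434  1.87  -0.     0.838 -0.628]
```

Blade is in the pocket without force; continue down.

Emit:
jog_arm:
  series:
    - [0, 0, 0, 0.5, 0, 0.02, 0]
    - [0, 0, 0, 0.5, 0, 0, 0]
    - [0, 0, 0, 0.5, 0, 0, 0]
    - [0, 0, 0, 0.5, 0, 0, 0]
    - [0, 0, 0, 0.5, 0, 0, 0]
    - [0, 0, 0, 0.3, 0, 0, 0]
    - [0, 0, 0, 0, 0, 0, 0]
    - [0, 0, 0, 0, 0, 0, 0]

```text
clock: 23.6
eef_pos: [502.6, -263.0, 64.6]
tcp_rot: [2.88, 1.571, 3.023]
contact_force: [-0.4, 0.5, -0.9]
opening: 0.127
```

```bash
python3 -c "
from h import *
delta([502.66,-263,60.5])"
```

```text
t 23.6 pos [ 502.599 -262.96    64.596] yaw 8.19 tilt [-0.  0. -1.] need cm [ 0.41  -0.005  0.005] F [-0.439  0.493 -0.862] T [-0.015  0.002 -0.001] op 0.127 q [-0.485  0.476  1.883 -0.     0.783 -0.628]
```

Emit:
jog_arm:
  series:
    - [0, 0, 0, 0.2, 0, 0, 0]
    - [0, 0, 0, 0.15, 0, 0, 0]
    - [0, 0, 0, 0.05, 0, 0, 0]
    - [0, 0, 0, 0, 0, 0, 0]

```text
clock: 24.0
eef_pos: [502.5, -262.9, 60.6]
tcp_rot: [2.858, 1.571, 3.0]
contact_force: [-0.4, -0.1, -0.7]
opening: 0.131
```

```bash
python3 -c "
from h import *
delta([502.66,-263,60.5])"
```

```text
t 24.0 pos [ 502.549 -262.922   60.603] yaw 8.19 tilt [-0.  0. -1.] need cm [ 0.01  -0.009  0.01 ] F [-0.406 -0.107 -0.667] T [ 0.039 -0.001 -0.003] op 0.131 q [-0.485  0.482  1.885 -0.     0.775 -0.628]
```

Emit:
jog_arm:
  series:
    - [0, 0, 0, 0.05, 0, 0, 0]
    - [0, 0, 0, 0.03, 0, 0, 0]
    - [0, 0, 0, 0, 0, 0, 0]

```text
clock: 24.3
eef_pos: [502.6, -263.0, 60.5]
tcp_rot: [-0.75, 1.571, -0.607]
contact_force: [-2.3, 1.4, 7.5]
opening: 0.127
```

```bash
python3 -c "
from h import *
delta([502.66,-263,60.5])"
```

```text
t 24.3 pos [ 502.626 -262.958   60.522] yaw 8.19 tilt [ 0. -0. -1.] need cm [ 0.002 -0.005  0.003] F [-2.288  1.358  7.503] T [ 0.175  0.452 -0.001] op 0.127 q [-0.485  0.482  1.885 -0.     0.774 -0.628]
```

Emit:
jog_arm:
  series:
    - [0, 0, 0, 0, 0, 0, 0.16]
    - [0, 0, 0, 0, 0, 0, 0.2]
    - [0, 0, 0, 0, 0, 0, 0.3]
    - [0, 0, 0, 0, 0, 0, 0.45]
    - [0, 0, 0, 0, 0, 0, 0.5]
    - [0, 0, 0, 0, 0, 0, 0.5]
    - [0, 0, 0, 0, 0, 0, 0.5]
  force: 20

```text
clock: 25.0
eef_pos: [502.6, -262.9, 59.8]
tcp_rot: [0.797, 1.571, 0.94]
contact_force: [0.7, 0.2, 0.1]
opening: 0.5
```

Emit:
jog_arm:
  series:
    - [0, 0, 0, -0.5, 0, 0, 0.5]
    - [0, 0, 0, -1, 0, 0, 0.5]
    - [0, 0, 0, -2, 0, 0, 0.5]
    - [0, 0, 0, -3, 0, 0, 0.5]
    - [0, 0, 0, -4, 0, 0, 0.5]
    - [0, 0, 0, -4.5, 0, 0, 0.5]
    - [0, 0, 0, 0, 0, 0, 0.5]

```text
clock: 25.7
eef_pos: [505.8, -264.6, 216.9]
tcp_rot: [-0.625, 1.56, -0.482]
contact_force: [0.8, -0.8, -0.2]
opening: 0.501
```

```bash
python3 - <<'E'
from h import *
delta([502.66,-263,60.5])
p,d=r.grab_frame('scene'); np.savez('scene10.npz',p=p,d=d)
save('k10.png',cv2.resize(p[160:260,180:280],None,fx=6,fy=6,interpolation=2))
E
```

```text
t 25.7 pos [ 505.828 -264.641  216.935] yaw 8.19 tilt [ 0.01  -0.005 -1.   ] need cm [15.639  0.307 -0.428] F [ 0.842 -0.808 -0.241] T [ 0.051 -0.002  0.034] op 0.501 q [-0.485  0.278  1.774  0.     1.079 -0.628]
```

View pics/k10.png

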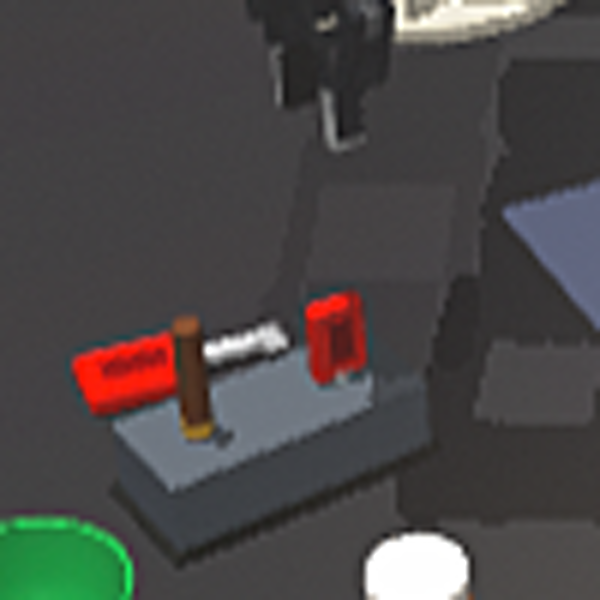

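```bash
python3 - <<'E'
from h import *
q,d=r.grab_frame('top'); save('t11.png',q)
a=np.load('top0.npz')['p']
print(r.sense()['clock'])
E
```

```text
25.8
```

View pics/t11.png

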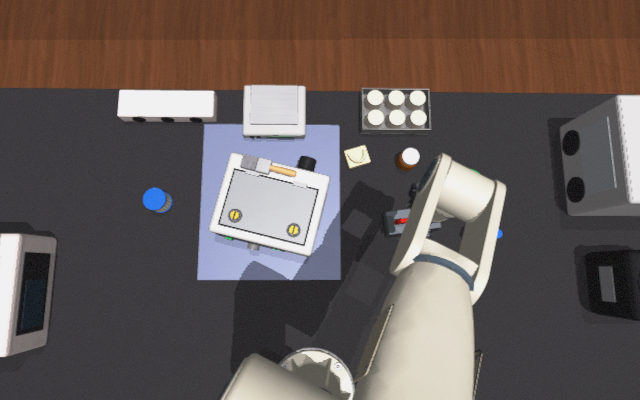

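The top view shows both slots (235,215 and 293,230) running front to back, and the key back in its pocket (401,221). The brush, jar and model are where they were. I'm handing the job in.

```bash
python3 -c "
from h import *
print(r.sign_off())"
```

```text
the job is handed in; nothing more can be done
None
```

The stud is done up and the key is back in its pocket, handed in at about 26 s; the one thing out of place is the larger red key, which fell over during the run.

- **Stud:** I set the small red key's blade in the slot of the left (+y) stud. It took a short sideways feel on the head at about 4 N to find the slot. I pressed until the hard bottom showed at about 7.3 mm; the highest reading was about 10 N upward, with about 2.4 N sideways. I backed off about 0.7 mm, turned the key about 93° clockwise and let up. The force went to zero with the stud still about 3.4 mm in. The top view then showed its slot parallel to the other stud's.
- **Other stud:** it looks unchanged in the top view.
- **Key:** it seated at the same height it was taken from (TCP z 60.5 mm, light contact), and I let go. The last pictures show it upright with its handle down on the block.
- **Larger red key:** this free-standing look-alike toppled during my first move. The gripper was 75 mm or more above it then and the force readings showed no contact. I left it lying behind the block.
- **Not checked at the end:** the arm hid the bowl and most of the spray bottle in the last top view, but no move went near them.
- **Disagreement:** the slot was about 1.5–2 mm from where the cameras put it, within the stated calibration error.

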